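Slide the pencil box shut under the riser shelf and turn its catch

ROBOT

A 6-joint arm with a two-finger parallel gripper is mounted at the origin on the work surface. World frame = base frame: x ahead of the robot, y to its left, z up, the work surface at z = 0. Lengths are in m, angles in rad, forces in N, time in s.
With the tool pointing down it reaches from about 0.3 to 1 m from the base axis. Payload 5.1 kg.
Tool frame: the origin (TCP) lies between the finger pads; the fingertips stand 8 mm ahead of it and the grasp point (between the pads) lies 11 mm behind it (finger_overhang is the distance from the TCP to the fingertips, in m); z points along the fingers, y is the line along which they close (so a half turn about z gives the same grasp; the last joint's range is limited). The gripper opens to 95 mm and grips with 3 to 60 N. Pads are 20 mm wide; open, the fingers measure 119 mm over their backs; the gripper's body (75 mm by 180 mm) begins 59 mm behind the grasp point.
Start: joints at [-1.409, 0.124, 1.65, -0, 1.367, -0.083], TCP at [0.158, -0.631, 0.223] pointing down, gripper open.
Joint ranges: [-2.61, 2.61], [-1.02, 2.33], [0.03, 2.71], [-1.35, 4.49], [0.32, 2.68], [-2.91, 2.91]. Speed limits (rad/s): [2.57, 2.57, 3.14, 3.14, 3.14, 3.14].

INTERFACE

Orientations are given as a 3x3 rotation matrix whose columns are the frame's x, y, z axes.
In Python, from rig import get_obs, capture, job_done, finger_overhang gives the robot as it stands.
- The arm moves only by the shell command python3 -m inch 'ROWS' [OPENING] [FORCE]. ROWS is a JSON object of lists of equal length, an entry for each row: "travel": the shift along the world's x, y, z in m, a list of three; "roll": the turn about the world's z in degrees. In form: {"travel": [[dx, dy, dz], ...], "roll": [roll, ...]}. A call has 1 to 5 rows; each row shifts and turns the commanded pose from where the row before left it; what a row does not reach is not made up. A row lasts 1/12 s, in which the tool goes at most 41.7 mm and 7.16 degrees, less where a joint would pass 70% of its speed; a pose out of reach is approached as far as the arm can. A call is refused whole if a number of a shift passes 0.0417 or a number of a turn 7.16, either way. A call with a gripper value outside its range is refused whole. OPENING is the gripper's target within -1 to 1 (shut at 1, half-way at 0, fully open at -1), set as the call begins (- or left out, the last holds). The fingers move at their own pace and stop on an object; FORCE is the grip in N (left out, the last holds). Time passes only in rows, so rows that do not move let the fingers close. It gives the time, the measured TCP pose, the force, the opening and the grip force at its end, in the units of the state.
- get_obs(): the state, without advancing time (a new reading comes with each control period).
- capture(name): name is "scene" or "top"; returns a dict with "image" (480x640x3 uint8, blue, green, red), "K" (3x3 intrinsics, pixels), "k1" (the pictures are not rectified: a ray, as slopes to the right and down, at radius r is drawn at 1 + k1 r^2 times it, then the intrinsics apply), "extrinsics" (4x4, takes a point from camera to world coordinates). Camera axes: x right, y down, z forward; pixel columns grow to the right and rows downward; lengths in m; the calibration is good to about 2 mm. A picture is of the moment at which its call begins. There is no depth.
- job_done(): hands the job in; it is judged then, once.
The state is a dict: "clock": time; "joints": joint angles; "qd": joint speeds; "joint_efforts": joint torques, N m; "ee_pos": TCP position; "tcp_rot": TCP orientation; "wrist_force": force on the tool from outside, world axes, zero at the start; "ft_torque": the same for the moment, N m; "width": opening from 0.0 (shut) to 1.0 (fully open); "finger_force": force on a finger pad.
Only numpy, scipy, OpenCV 4.12 (cv2) and the standard library are available. Lean on these libraries where they do the work, as an engineer would, in place of code of your own. Each camera call takes 0.05 s, during which the arm holds its last target. There are 200 camera calls.

TASK

The pencil box on the mat stands half under the low wooden riser shelf with its lid slid open; pull the lid by its red tab towards the box's near end until it is fully home against its stop. Then turn the brass catch clockwise past its click until it lies right across the lid, and let go. Do not turn the catch before the lid is home, do not bump the riser shelf, and leave the egg cup, stopwatch, tin and slate where they are.

Things in the scene. Friction and masses are not known exactly. Their poses are not given: they have to be found in the camera images.
- pencil_box: Fixed wooden box 260 mm long (own x), 100 wide, 58 high, on a blue 5 mm mat. Origin: centre of its underside. Own +x points away from the robot, to the end under the shelf; the near end wall (own x -130 to -122 mm) is the lid's stop. A wooden block 50 x 46 x 62 mm high at own x -125, y -75 mm (right of the near end) carries the catch.
- lid (a joint): How far the lid stands open, m: 0 = home against the near end wall, up to 0.115 = slid away along the box's own +x. Starts 0.075 to 0.105. Pale board 252 x 82 x 8 mm in grooves, its top 58 mm above the box's underside; about 3 N of friction, it stays where it is left.
- lid_grip (a point): Grip point of the lid's red upright tab, axes as the box: tab 36 mm long (x), 22 thick (y), standing 52 mm above the lid; the point is centred, 36 mm above the lid, 16 below the tab's top. At box x -60 mm when the lid is home. While open the tab is 15 to 45 mm behind the shelf's front edge: the tool must lean back about 30 degrees towards the box's near end.
- catch (a joint): Angle of the brass turn catch, rad: 0 = open (tongue towards the near end, beside the lid), 1.31 (75 degrees) = tongue square across the lid. Grows clockwise seen from above. A sprung detent resists from 0.4 rad with about 0.1 N m (let go early, it springs back), is passed at 0.75 rad and snaps on to 1.1; then free to the end stop.
- catch_grip (a point): Grip point of the catch's upright brass wing, on its vertical turning axis, 90 mm above the box's underside (box x -125, y -75 mm). Wing 56 mm long (own x, also the tongue's direction, turning with it), 12 thick (own y), 36 tall, top 12 mm above this point. Below it a flat tongue reaches 57 mm along own +x, 62 to 66 mm above the box's underside.
- riser: Fixed dark riser shelf over the far half of the box. Origin: on the mat under the middle of its near edge; own x away from the robot. Top 150 mm deep (own x 0 to 150), 356 wide, solid boards beside an open grid of steel rods 120 mm wide in the middle; underside 285 and top 301 mm above the origin; side panels 16 mm thick at own y +-170 mm. Front edge over the box's middle.
- egg_cup: Green ceramic egg cup with chalk, 56 mm wide, 62 mm high (chalk to 102 mm), standing loose on the riser shelf. Origin: centre of its foot. To be left alone.
- stopwatch: Black plastic stopwatch, 64 mm disc, 18 mm high with side button, lying loose on the riser shelf. Origin: centre of its underside. To be left alone.
- tin: Round steel sharpening tin, 78 mm wide, 43 mm high, loose on the mat beside the box. Origin: centre of its underside. To be left alone.
- slate: Slate in a wooden frame lying flat, 180 x 130 x 12 mm, loose on the mat beside the box. Origin: centre of its underside. To be left alone.

How it is judged:
On the way, in this order (a step that is already met when the one before it is completed fails the run):
1. the lid is home (within 4 mm of its stop) with the catch still open (under 0.45 rad) (value of joint lid below 0.004 m and value of joint catch below 0.45 rad), for 0.2 s.
2. the catch is turned past its detent across the lid (over 1.05 rad) (value of joint catch above 1.05 rad), for 0.2 s.
At the end, for the whole second after the job is handed in: The lid is home within 4 mm of its stop and the catch lies across it, turned over 1.05 rad (value of joint lid below 0.004 m and value of joint catch above 1.05 rad); the robot touches nothing.
It fails at once if the catch is turned over 0.5 rad while the lid is still open by more than 10 mm (value of joint catch above 0.5 rad and value of joint lid above 0.01 m).
It fails at once if the riser shelf is bumped by the robot with more than 8 N (contact force between any of the arm, the fingers and riser above 8 N).
It fails at once if the egg cup, stopwatch, tin or slate is moved by more than 20 mm (distance of any of egg_cup, stopwatch, tin, slate from where it was at the start of the episode above 0.02 m).
It also fails if it takes over 58 s, if anything falls off the work surface, if the arm or the gripper's body presses on something with over 40 N, if the wrist force passes 120 N, or if a joint passes its speed limit or range.

## Working session

There is one attempt and no reset: what is moved stays moved. The work goes in short steps, Python scripts to look and compute and a shell command to move; the robot and the scene stay as the last step left them, time stands still between calls to the robot, and variables do not carry over. Pictures are saved under pics/ and viewed, at most 10 in all, crops included, and the job is handed in when it is done.

```bash
mkdir -p pics; ls
cat > h.py <<'E'
import numpy as np, cv2
from rig import get_obs, capture, job_done, finger_overhang
def ray(c,uv):
    K=c["K"];k1=c["k1"];E=np.array(c["extrinsics"])
    p=np.array([(uv[0]-K[0][2])/K[0][0],(uv[1]-K[1][2])/K[1][1]]);q=p.copy()
    for _ in range(30): q=p/(1+k1*(q@q))
    return E[:3,3],E[:3,:3]@np.array([q[0],q[1],1])
def onz(c,uv,z):
    o,d=ray(c,uv);return o+d*(z-o[2])/d[2]
def proj(c,P):
    E=np.array(c["extrinsics"]);q=E[:3,:3].T@(np.array(P)-E[:3,3]);s=q[:2]/q[2];s=s*(1+c["k1"]*(s@s));K=c["K"]
    return np.array([K[0][0]*s[0]+K[0][2],K[1][1]*s[1]+K[1][2]])
E
python3 - <<'E'
from h import *
for n in("scene","top"):
    c=capture(n);cv2.imwrite(f"pics/{n}0.png",c["image"]);print(n,np.round(c["extrinsics"],3).tolist(),np.round(c["K"],1).tolist(),c["k1"])
o=get_obs();print({k:np.round(v,3).tolist() for k,v in o.items()})
E
python3 -m inch --help
```

```text
pics
scene [[-0.959, -0.263, 0.101, 0.54], [-0.282, 0.903, -0.325, 0.329], [-0.005, -0.34, -0.94, 1.098], [0.0, 0.0, 0.0, 1.0]] [[484.4, 0.0, 316.7], [0.0, 484.4, 237.7], [0.0, 0.0, 1.0]] 0.0060007188628917645
top [[-0.026, -0.99, 0.14, 0.499], [-0.999, 0.031, 0.034, 0.012], [-0.038, -0.139, -0.99, 1.147], [0.0, 0.0, 0.0, 1.0]] [[504.5, 0.0, 318.9], [0.0, 504.5, 238.6], [0.0, 0.0, 1.0]] -0.029021504552714582
{'clock': 0.1, 'joints': [-1.409, 0.124, 1.651, 0.0, 1.368, -0.083], 'qd': [0.0, -0.001, -0.004, 0.001, -0.001, 0.001], 'joint_efforts': [0.0, -41.888, -36.11, 0.078, 0.046, -0.0], 'ee_pos': [0.157, -0.63, 0.222], 'tcp_rot': [[0.97, 0.242, -0.0], [0.242, -0.97, 0.002], [0.0, -0.002, -1.0]], 'wrist_force': [0.506, 0.402, 0.056], 'ft_torque': [0.022, -0.016, 0.044], 'finger_force': 0.0, 'width': 1.001}invalid input: not JSON, or not a number
```

View pics/scene0.png

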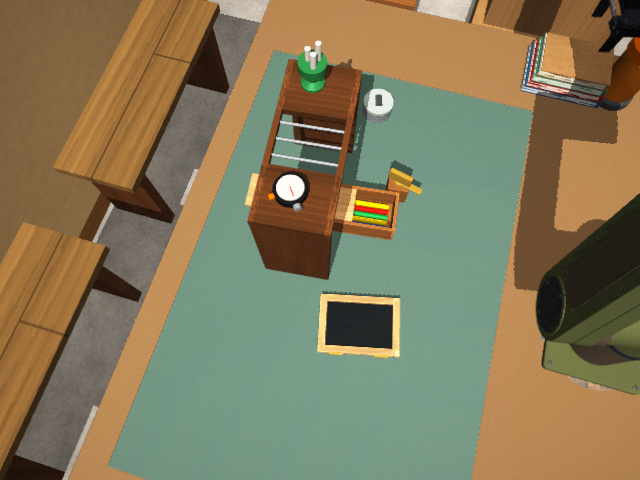

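View pics/top0.png

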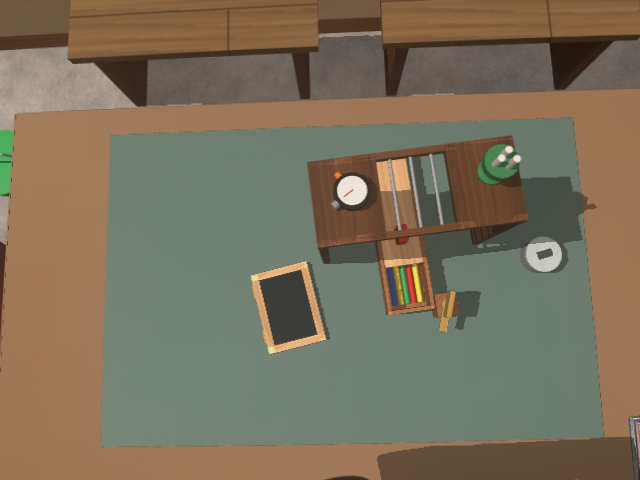

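Run:
```python
from h import *
c=capture("top")
im=c["image"];hsv=cv2.cvtColor(im,cv2.COLOR_BGR2HSV)
crop=im[210:340,340:500];cv2.imwrite("pics/crop1.png",cv2.resize(crop,None,fx=5,fy=4.6,interpolation=cv2.INTER_CUBIC) if 0 else cv2.resize(crop,None,fx=4.6,fy=4.6,interpolation=cv2.INTER_CUBIC))
for n,uv,z in[("shelfL",(318,246),.306),("shelfR",(527,221),.306),("boxNL",(388,314),.063),("boxNR",(436,308),.063),("tabtop",(402,236),.1),("slate",(289,308),.017),("tin",(544,255),.048)]:
    print(n,np.round(onz(c,uv,z),3))
s=capture("scene");cr=s["image"][150:260,300:450];cv2.imwrite("pics/crop2.png",cv2.resize(cr,None,fx=5,fy=5,interpolation=cv2.INTER_CUBIC))
```

```text
shelfL [0.605 0.043 0.306]
shelfR [ 0.636 -0.309  0.306]
boxNL [ 0.486 -0.093  0.063]
boxNR [ 0.496 -0.195  0.063]
tabtop [ 0.646 -0.126  0.1  ]
slate [0.504 0.121 0.017]
tin [ 0.603 -0.438  0.048]
```

View pics/crop1.png

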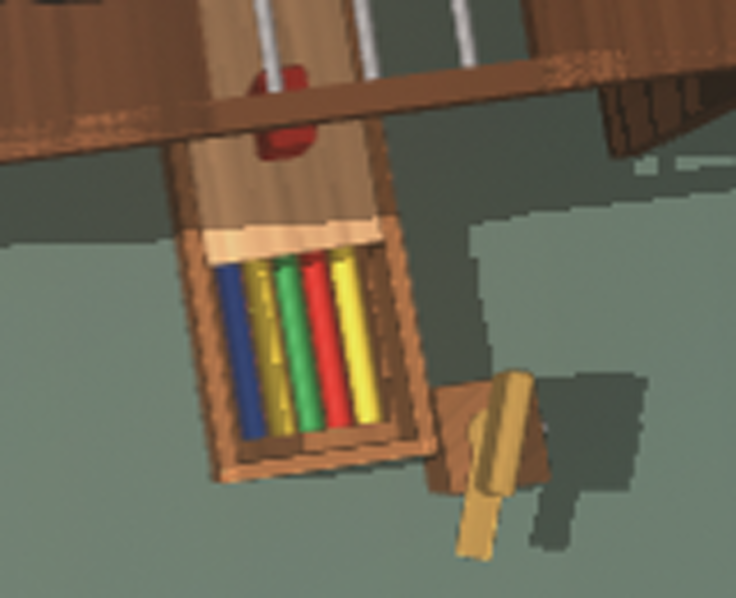

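View pics/crop2.png

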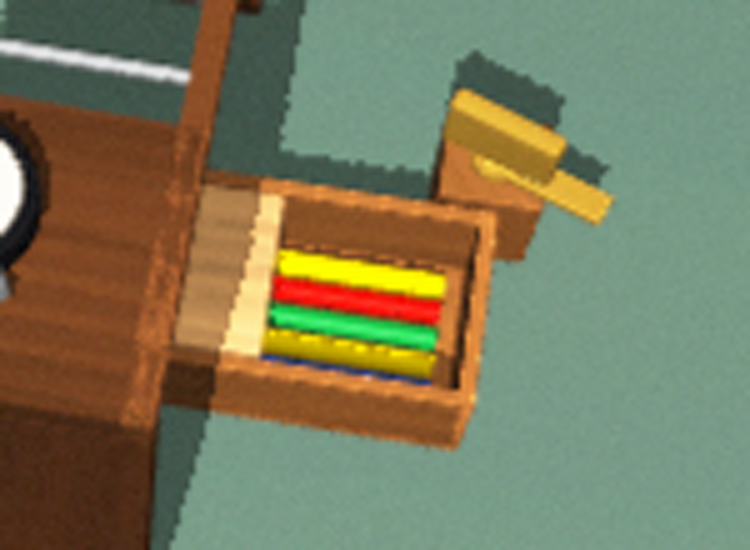

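The box near end is at top-image px (388,314)–(436,308). The lid's near edge is at about (404,264) and the red tab at about (402,240), just behind the shelf edge. The brass catch is open at about (450,310). The box is yawed about 5°, and the moves give no tilt directly, so I'll check whether the reach limit lets the tool lean, well away from the scene.

```bash
python3 - <<'E'
from h import *
c=capture("top");u=np.array([.9957,.092])
for uv in[(404,264),(386,267),(423,262)]:
    p=onz(c,uv,.063);print(p.round(3),(p[:2]-[.491,-.144])@u)
E
python3 -m inch '{"travel":[[0,0,0.04],[0,0,0.04],[0,0,0.04],[0.01,-0.03,0.04],[0.01,-0.04,0.03]],"roll":[0,0,0,0,0]}'
python3 -m inch '{"travel":[[0.01,-0.04,0],[0.01,-0.04,0],[0.01,-0.04,0],[0.01,-0.04,0],[0.01,-0.04,0]],"roll":[0,0,0,0,0]}'
python3 -m inch '{"travel":[[0.01,-0.04,0],[0.01,-0.04,0],[0.01,-0.04,0],[0.01,-0.04,0],[0.01,-0.04,0]],"roll":[0,0,0,0,0]}'
python3 -c "
from h import *
o=get_obs();print({k:np.round(o[k],3).tolist() for k in('clock','joints','ee_pos','tcp_rot')})"
```

```text
[ 0.591 -0.132  0.063] 0.10062500244396956
[ 0.586 -0.093  0.063] 0.0989246133176322
[ 0.594 -0.173  0.063] 0.09992946326065859
clock: 0.67
ee_pos: [0.1741, -0.6876, 0.4062]
tcp_rot: [[0.97, 0.243, 0.001], [0.243, -0.97, -0.006], [-0.0, 0.006, -1.0]]
wrist_force: [0.0, -0.7, 1.3]
width: 0.997
finger_force: 0.0
clock: 1.08
ee_pos: [0.2231, -0.8846, 0.3992]
tcp_rot: [[0.97, 0.242, -0.0], [0.242, -0.97, 0.001], [0.0, -0.001, -1.0]]
wrist_force: [0.2, -2.3, 0.6]
width: 0.998
finger_force: 0.0
clock: 1.5
ee_pos: [0.2436, -0.9696, 0.3491]
tcp_rot: [[0.97, 0.242, 0.014], [0.242, -0.969, -0.05], [0.001, 0.052, -0.999]]
wrist_force: [-0.5, -0.6, 0.2]
width: 0.999
finger_force: 0.0
{'clock': 1.5, 'joints': [-1.379, 1.116, 0.036, 0.004, 1.938, -0.052], 'ee_pos': [0.244, -0.97, 0.349], 'tcp_rot': [[0.97, 0.242, 0.014], [0.242, -0.969, -0.05], [0.001, 0.052, -0.999]]}
```

```bash
python3 -m inch '{"travel":[[0.01,-0.04,0.04],[0.01,-0.04,0.04],[0.01,-0.04,0.04],[0.01,-0.04,0.04],[0.01,-0.04,0.04]],"roll":[0,0,0,0,0]}'
python3 -m inch '{"travel":[[-0.01,0.04,0],[-0.01,0.04,0],[-0.01,0.04,0]],"roll":[0,0,0]}'
python3 -c "
from h import *
o=get_obs();print({k:np.round(o[k],3).tolist() for k in('clock','joints')})"
```

```text
clock: 1.92
ee_pos: [0.2435, -0.9687, 0.4434]
tcp_rot: [[0.97, 0.238, 0.047], [0.242, -0.951, -0.19], [-0.0, 0.195, -0.981]]
wrist_force: [0.2, -0.5, -0.0]
width: 1.0
finger_force: 0.0
clock: 2.17
ee_pos: [0.2277, -0.9091, 0.4459]
tcp_rot: [[0.97, 0.238, 0.047], [0.242, -0.952, -0.189], [-0.0, 0.195, -0.981]]
wrist_force: [-0.2, -0.9, 0.4]
width: 0.996
finger_force: 0.0
{'clock': 2.167, 'joints': [-1.386, 0.679, 0.577, 0.012, 1.69, -0.058]}
```

The tilt gained at the reach limit persists, so I can build up the lean there.

```bash
python3 -m inch '{"travel":[[0.01,-0.04,0.04],[0.01,-0.04,0.04],[0.01,-0.04,0.04],[0.01,-0.04,0.04],[0.01,-0.04,0.04]],"roll":[0,0,0,0,0]}'
python3 -m inch '{"travel":[[0.01,-0.04,0.04],[0.01,-0.04,0.04],[0.01,-0.04,0.04]],"roll":[0,0,0]}'
python3 -c "
from h import *
o=get_obs();print({k:np.round(o[k],3).tolist() for k in('clock','joints')})"
```

```text
clock: 2.58
ee_pos: [0.2378, -0.9514, 0.5108]
tcp_rot: [[0.97, 0.234, 0.063], [0.242, -0.937, -0.251], [0.001, 0.259, -0.966]]
wrist_force: [-0.7, -0.2, 0.5]
width: 0.997
finger_force: 0.0
clock: 2.83
ee_pos: [0.2387, -0.9532, 0.55]
tcp_rot: [[0.97, 0.228, 0.082], [0.242, -0.913, -0.329], [0.0, 0.339, -0.941]]
wrist_force: [-0.1, -0.6, 1.2]
width: 0.999
finger_force: 0.0
{'clock': 2.833, 'joints': [-1.386, 0.925, 0.025, 0.021, 1.846, -0.051]}
```

```bash
python3 -m inch '{"travel":[[0.01,-0.04,0.04],[0.01,-0.04,0.04],[0.01,-0.04,0.04],[0.01,-0.04,0.04],[0.01,-0.04,0.04]],"roll":[0,0,0,0,0]}'
python3 -m inch '{"travel":[[0.01,-0.04,0.04]],"roll":[0]}'
python3 -m inch '{"travel":[[-0.01,0.04,0],[-0.01,0.04,0],[-0.01,0.04,0]],"roll":[0,0,0]}'
python3 -c "
from h import *
o=get_obs();print({k:np.round(o[k],3).tolist() for k in('clock','joints')})"
```

```text
clock: 3.25
ee_pos: [0.2413, -0.9646, 0.5931]
tcp_rot: [[0.97, 0.216, 0.11], [0.242, -0.866, -0.438], [0.0, 0.451, -0.892]]
wrist_force: [0.8, 0.5, 0.0]
width: 1.002
finger_force: 0.0
clock: 3.33
ee_pos: [0.242, -0.9671, 0.6018]
tcp_rot: [[0.97, 0.213, 0.115], [0.242, -0.854, -0.46], [0.0, 0.474, -0.881]]
wrist_force: [0.1, -0.1, 0.2]
width: 0.999
finger_force: 0.0
clock: 3.58
ee_pos: [0.2243, -0.8999, 0.6045]
tcp_rot: [[0.97, 0.213, 0.115], [0.242, -0.855, -0.458], [0.001, 0.472, -0.882]]
wrist_force: [0.0, -0.8, 1.6]
width: 1.001
finger_force: 0.0
{'clock': 3.583, 'joints': [-1.394, 0.522, 0.579, 0.033, 1.55, -0.061]}
```

```bash
python3 -m inch '{"travel":[[0,0.03,-0.03],[0,0.03,-0.03],[0,0.02,-0.02],[0,0,-0.02],[0,0,-0.02]],"roll":[7,7,7,7,7]}'
python3 -m inch '{"travel":[[0,0,0],[0,0,0],[0,0,0],[0,0,0],[0,0,0]],"roll":[7,7,7,7,7]}'
python3 -c "
from h import *
o=get_obs();print({k:np.round(o[k],3).tolist() for k in('clock','joints')})"
```

```text
clock: 4.0
ee_pos: [0.2245, -0.8222, 0.4959]
tcp_rot: [[0.662, 0.661, 0.354], [0.749, -0.581, -0.318], [-0.004, 0.475, -0.88]]
wrist_force: [-0.0, 0.3, 0.3]
width: 1.005
finger_force: 0.0
clock: 4.42
ee_pos: [0.2238, -0.8242, 0.4951]
tcp_rot: [[0.114, 0.876, 0.468], [0.994, -0.098, -0.058], [-0.005, 0.472, -0.882]]
wrist_force: [0.3, 0.3, -0.4]
width: 0.995
finger_force: 0.0
{'clock': 4.417, 'joints': [-1.525, 0.479, 0.825, 0.49, 1.727, -1.307]}
```

```bash
python3 -m inch '{"travel":[[0,0,0],[0,0,0],[0,0,0],[0,0,0],[0,0,0]],"roll":[7,7,7,7,7]}' >/dev/null
python3 -m inch '{"travel":[[0,0,0],[0,0,0],[0,0,0],[0,0,0],[0,0,0]],"roll":[7,7,7,7,7]}'
python3 -c "
from h import *
o=get_obs();print({k:np.round(o[k],3).tolist() for k in('clock','joints')})"
```

```text
clock: 5.25
ee_pos: [0.2214, -0.8091, 0.4709]
tcp_rot: [[-0.892, 0.397, 0.215], [0.452, 0.784, 0.426], [0.001, 0.477, -0.879]]
wrist_force: [0.2, 0.5, -0.2]
width: 1.002
finger_force: 0.0
{'clock': 5.25, 'joints': [-1.457, 1.026, 0.034, 0.43, 2.462, -2.274]}
```

```bash
python3 -m inch '{"travel":[[-0.005,0.03,-0.01],[-0.005,0.03,-0.01],[0,0.02,-0.01],[0,0.0,0]],"roll":[7,7,7,7]}'
python3 -c "
from h import *
o=get_obs();print({k:np.round(o[k],3).tolist() for k in('clock','joints')})"
python3 -m inch '{"travel":[[0.01,-0.04,0.04],[0.01,-0.04,0.04],[0.01,-0.04,0.04],[0.01,-0.04,0.04],[0.01,-0.04,0.04]],"roll":[0,0,0,0,0]}'
python3 -c "
from h import *
o=get_obs();print({k:np.round(o[k],3).tolist() for k in('clock','joints')})"
```

```text
clock: 5.58
ee_pos: [0.2163, -0.748, 0.4586]
tcp_rot: [[-0.998, 0.054, 0.037], [0.065, 0.879, 0.472], [-0.007, 0.473, -0.881]]
wrist_force: [-0.1, -0.6, -1.0]
width: 0.999
finger_force: 0.0
{'clock': 5.583, 'joints': [-1.401, 0.754, 0.491, 0.168, 2.369, -2.816]}
clock: 6.0
ee_pos: [0.2242, -0.7713, 0.5182]
tcp_rot: [[-0.996, 0.063, 0.069], [0.086, 0.905, 0.417], [-0.036, 0.421, -0.907]]
wrist_force: [0.2, 0.2, 0.6]
width: 1.0
finger_force: 0.0
{'clock': 6.0, 'joints': [-1.403, 0.971, 0.025, 0.247, 2.546, -2.72]}
```

```bash
python3 -m inch '{"travel":[[0.01,-0.04,0.03],[0.01,-0.04,0.03],[0.01,-0.04,0.03],[0.01,-0.04,0.03],[0.01,-0.04,0.03]],"roll":[0,0,0,0,0]}'
python3 -m inch '{"travel":[[0.01,-0.04,0.03],[0.01,-0.04,0.03],[0.01,-0.04,0.03],[0.01,-0.04,0.03],[0.01,-0.04,0.03]],"roll":[0,0,0,0,0]}'
python3 -c "
from h import *
o=get_obs();print({k:np.round(o[k],3).tolist() for k in('clock','joints')})"
```

```text
clock: 6.42
ee_pos: [0.2289, -0.7755, 0.5413]
tcp_rot: [[-0.992, 0.07, 0.107], [0.102, 0.937, 0.335], [-0.077, 0.343, -0.936]]
wrist_force: [0.5, 0.7, -0.0]
width: 0.998
finger_force: 0.0
clock: 6.83
ee_pos: [0.2354, -0.7864, 0.556]
tcp_rot: [[-0.986, 0.08, 0.147], [0.116, 0.961, 0.251], [-0.121, 0.265, -0.957]]
wrist_force: [0.0, 0.6, 0.7]
width: 1.002
finger_force: 0.0
{'clock': 6.833, 'joints': [-1.41, 0.913, 0.025, 0.283, 2.413, -2.688]}
```

```bash
python3 -m inch '{"travel":[[0.01,-0.04,0.04],[0.01,-0.04,0.04],[0.01,-0.04,0.04],[0.01,-0.04,0.04],[0.01,-0.04,0.04]],"roll":[0,0,0,0,0]}' > /dev/null
python3 -m inch '{"travel":[[0.01,-0.04,0.04],[0.01,-0.04,0.04],[0.01,-0.04,0.04],[0.01,-0.04,0.04],[0.01,-0.04,0.04]],"roll":[0,0,0,0,0]}'
python3 -m inch '{"travel":[[0.01,-0.04,0.03],[0.01,-0.04,0.03],[0.01,-0.04,0.03],[0.01,-0.04,0.03],[0.01,-0.04,0.03]],"roll":[0,0,0,0,0]}'
python3 -c "
from h import *
o=get_obs();print({k:np.round(o[k],3).tolist() for k in('clock','joints')})"
```

```text
clock: 7.67
ee_pos: [0.2445, -0.7899, 0.622]
tcp_rot: [[-0.966, 0.115, 0.233], [0.132, 0.989, 0.062], [-0.223, 0.09, -0.971]]
wrist_force: [-1.3, 0.1, 0.4]
width: 0.999
finger_force: 0.0
clock: 8.08
ee_pos: [0.2556, -0.8174, 0.6274]
tcp_rot: [[-0.951, 0.14, 0.276], [0.133, 0.99, -0.042], [-0.279, -0.003, -0.96]]
wrist_force: [-0.0, 0.1, -0.6]
width: 0.999
finger_force: 0.0
{'clock': 8.083, 'joints': [-1.419, 0.827, 0.027, 0.33, 2.175, -2.646]}
```

```bash
python3 -m inch '{"travel":[[0,0.02,0],[0,0.02,0],[0,0,0],[0,0,0],[0,0,0]],"roll":[-7.1,-7.1,-7.1,-7.1,-7.1]}' > /dev/null
python3 -m inch '{"travel":[[0,0,0],[0,0,0],[0,0,0],[0,0,0]],"roll":[-7.1,-7.1,-7.1,-7.1]}'
python3 -m inch '{"travel":[[0.01,-0.04,0.04],[0.01,-0.04,0.04],[0.01,-0.04,0.04],[0.01,-0.04,0.04],[0.01,-0.04,0.04]],"roll":[0,0,0,0,0]}'
python3 -c "
from h import *
o=get_obs();print({k:np.round(o[k],3).tolist() for k in('clock','joints')})"
```

```text
clock: 8.83
ee_pos: [0.2564, -0.791, 0.6312]
tcp_rot: [[-0.357, 0.928, 0.104], [0.891, 0.372, -0.261], [-0.281, -0.001, -0.96]]
wrist_force: [0.5, 0.6, -0.7]
width: 0.998
finger_force: 0.0
clock: 9.25
ee_pos: [0.2655, -0.8454, 0.6725]
tcp_rot: [[-0.355, 0.927, 0.124], [0.872, 0.376, -0.314], [-0.338, -0.004, -0.941]]
wrist_force: [-0.5, -0.2, -0.0]
width: 1.0
finger_force: 0.0
{'clock': 9.25, 'joints': [-1.343, 0.774, 0.034, 0.054, 1.992, -1.698]}
```

```bash
python3 -m inch '{"travel":[[0.01,-0.04,0.04],[0.01,-0.04,0.04],[0.01,-0.04,0.04],[0.01,-0.04,0.04],[0.01,-0.04,0.04]],"roll":[0,0,0,0,0]}'
python3 -m inch '{"travel":[[0.01,-0.04,0.04],[0.01,-0.04,0.04]],"roll":[0,0]}'
python3 -c "
from h import *
o=get_obs();print({k:np.round(o[k],3).tolist() for k in('clock','joints')})"
```

```text
clock: 9.67
ee_pos: [0.2642, -0.8631, 0.7118]
tcp_rot: [[-0.335, 0.928, 0.162], [0.817, 0.372, -0.441], [-0.469, -0.016, -0.883]]
wrist_force: [1.0, -0.1, 0.1]
width: 0.999
finger_force: 0.0
clock: 9.83
ee_pos: [0.2649, -0.8744, 0.7198]
tcp_rot: [[-0.327, 0.929, 0.174], [0.794, 0.37, -0.482], [-0.512, -0.019, -0.859]]
wrist_force: [1.1, 0.3, 0.4]
width: 1.0
finger_force: 0.0
{'clock': 9.833, 'joints': [-1.357, 0.748, 0.025, 0.071, 1.833, -1.704]}
```

```bash
for i in 1; do
python3 -m inch '{"travel":[[0.01,0.037,-0.015],[0.01,0.037,-0.015],[0.01,0.037,-0.015],[0.01,0.037,-0.015],[0.01,0.037,-0.015]],"roll":[7,7,7,7,7]}' >/dev/null
python3 -m inch '{"travel":[[0.01,0.037,-0.015],[0.01,0.037,-0.015],[0.01,0.037,-0.015],[0.01,0.037,-0.015],[0.01,0.037,-0.015]],"roll":[7,7,7,7,5]}' 
done
python3 -m inch '{"travel":[[0.01,0.037,-0.015],[0.01,0.037,-0.015],[0.01,0.037,-0.015],[0.01,0.037,-0.015],[0.01,0.037,-0.015]],"roll":[0,0,0,0,0]}'
python3 -c "
from h import *
o=get_obs();print({k:np.round(o[k],3).tolist() for k in('clock','joints')})"
```

```text
clock: 10.67
ee_pos: [0.3557, -0.5482, 0.5923]
tcp_rot: [[-0.856, 0.126, 0.502], [0.095, 0.992, -0.086], [-0.509, -0.026, -0.861]]
wrist_force: [-0.2, -0.4, -1.1]
width: 0.996
finger_force: 0.0
clock: 11.08
ee_pos: [0.4061, -0.3632, 0.5178]
tcp_rot: [[-0.854, 0.131, 0.503], [0.099, 0.991, -0.089], [-0.51, -0.026, -0.86]]
wrist_force: [1.3, -0.5, 0.1]
width: 1.0
finger_force: 0.0
{'clock': 11.083, 'joints': [-1.035, -0.402, 1.703, 0.399, 1.479, -2.445]}
```

```bash
python3 -m inch '{"travel":[[0.01,0.037,-0.015],[0.01,0.037,-0.015],[0.01,0.037,-0.015],[0.01,0.037,-0.015],[0.01,0.037,-0.015]],"roll":[3,3,3,3,3]}'
python3 -m inch '{"travel":[[0.015,0.033,-0.02],[0.02,0,-0.034],[0.02,0,-0.034],[0.02,0,-0.034],[0,0,0]],"roll":[0.3,0,0,0,0]}'
python3 - <<'E'
from h import *
o=get_obs();print({k:np.round(o[k],3).tolist() for k in('clock','joints')})
for n in("top","scene"):cv2.imwrite(f"pics/{n}1.png",capture(n)["image"])
E
```

```text
clock: 11.5
ee_pos: [0.4564, -0.178, 0.4432]
tcp_rot: [[-0.85, -0.133, 0.509], [-0.128, 0.991, 0.046], [-0.511, -0.026, -0.859]]
wrist_force: [1.2, 0.1, -0.1]
width: 1.003
finger_force: 0.0
clock: 11.92
ee_pos: [0.531, -0.1446, 0.3113]
tcp_rot: [[-0.856, -0.139, 0.497], [-0.128, 0.99, 0.056], [-0.5, -0.016, -0.866]]
wrist_force: [-0.9, 0.3, -1.4]
width: 1.0
finger_force: 0.0
{'clock': 11.917, 'joints': [-0.518, -0.438, 2.063, 0.337, 1.103, -2.322]}
```

View pics/top1.png

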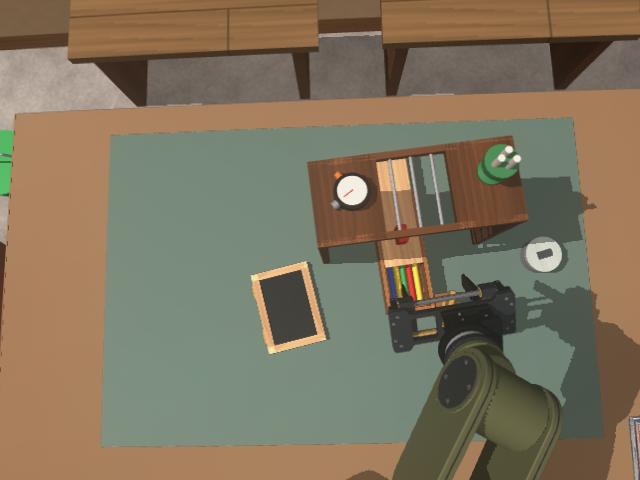

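Run:
```python
from h import *
c=capture("top");o=get_obs();p=np.array(o["ee_pos"]);R=np.array(o["tcp_rot"])
for n,q in[("tcp",p),("fL",p+R[:,1]*.053+R[:,2]*.008),("fR",p-R[:,1]*.053+R[:,2]*.008),("bodyL",p-R[:,2]*.07+R[:,1]*.09),("bodyR",p-R[:,2]*.07-R[:,1]*.09),("s.2",p-R[:,2]*.2)]:print(n,proj(c,q).round())
im=c["image"][200:380,360:560];cv2.imwrite("pics/crop3.png",cv2.resize(im,None,fx=3.2,fy=3.2,interpolation=cv2.INTER_CUBIC))
```

```text
tcp [435. 286.]
fL [402. 289.]
fR [466. 278.]
bodyL [387. 318.]
bodyR [507. 298.]
s.2 [474. 360.]
```

View pics/crop3.png

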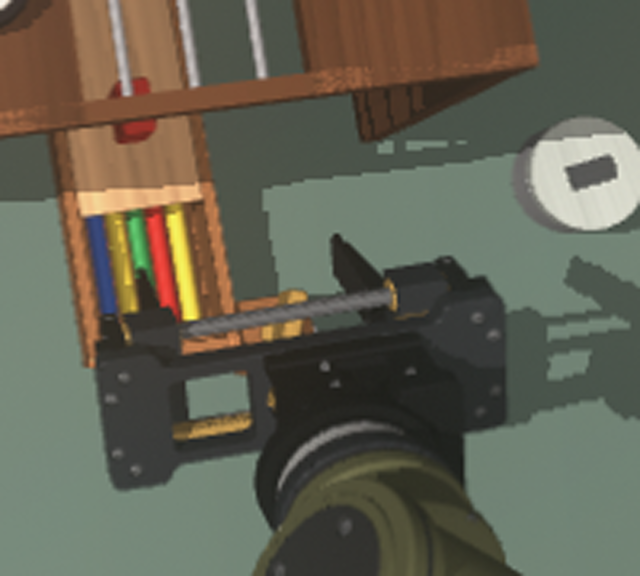

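```bash
python3 -m inch '{"travel":[[0.018,0.003,-0.031],[0.018,0.003,-0.031],[0.018,0.002,-0.031],[0.018,0.002,-0.031],[0.01,0,-0.017]],"roll":[-2,0,0,0,0]}'
python3 -m inch '{"travel":[[0,0,0]],"roll":[0]}'
python3 - <<'E'
from h import *
c=capture("top");o=get_obs();p=np.array(o["ee_pos"]);R=np.array(o["tcp_rot"]);print(np.round(o["joints"],2))
for n,q in[("tcp",p),("fL",p+R[:,1]*.053+R[:,2]*.008),("fR",p-R[:,1]*.053+R[:,2]*.008)]:print(n,proj(c,q).round())
im=c["image"][200:380,360:560];cv2.imwrite("pics/crop4.png",cv2.resize(im,None,fx=3.2,fy=3.2,interpolation=cv2.INTER_CUBIC))
E
```

```text
clock: 12.48
ee_pos: [0.6144, -0.1368, 0.1779]
tcp_rot: [[-0.855, -0.102, 0.508], [-0.099, 0.995, 0.033], [-0.509, -0.022, -0.861]]
wrist_force: [-1.0, 0.5, -0.8]
width: 1.0
finger_force: 0.0
clock: 12.57
ee_pos: [0.6132, -0.1364, 0.1757]
tcp_rot: [[-0.858, -0.102, 0.504], [-0.098, 0.995, 0.035], [-0.505, -0.02, -0.863]]
wrist_force: [-0.2, -0.1, 0.2]
width: 1.0
finger_force: 0.0
[-0.41 -0.16  2.08  0.34  0.77 -2.28]
tcp [414. 247.]
fL [386. 249.]
fR [440. 242.]
```

View pics/crop4.png

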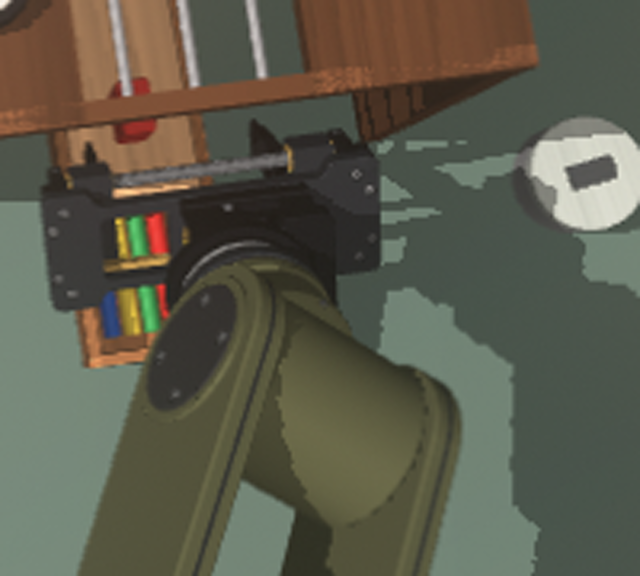

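```bash
python3 -m inch '{"travel":[[0.015,0.002,-0.029],[0.015,0.002,-0.029],[0.014,0.002,-0.026],[0,0,0],[0,0,0]],"roll":[-0.8,0,0,0,0]}'
python3 -m inch '{"travel":[[0,0,0],[0,0,0],[0,0,0],[0,0,0],[0,0,0]],"roll":[0,0,0,0,0]}' 1 20
python3 -m inch '{"travel":[[0,0,0],[0,0,0],[0,0,0],[0,0,0],[0,0,0]],"roll":[0,0,0,0,0]}'
```

```text
clock: 13.03
ee_pos: [0.6578, -0.131, 0.0953]
tcp_rot: [[-0.857, -0.088, 0.508], [-0.087, 0.996, 0.026], [-0.508, -0.022, -0.861]]
wrist_force: [-0.1, 0.5, 0.4]
width: 1.001
finger_force: 0.0
clock: 13.45
ee_pos: [0.657, -0.1304, 0.0944]
tcp_rot: [[-0.857, -0.088, 0.508], [-0.087, 0.996, 0.026], [-0.508, -0.022, -0.861]]
wrist_force: [-0.4, 0.3, -1.2]
width: 0.704
finger_force: 0.0
clock: 13.87
ee_pos: [0.6564, -0.1289, 0.0925]
tcp_rot: [[-0.859, -0.089, 0.505], [-0.086, 0.996, 0.03], [-0.505, -0.018, -0.863]]
wrist_force: [1.3, 14.1, 2.7]
width: 0.355
finger_force: 7.1
```

```bash
python3 -m inch '{"travel":[[0,0.003,0],[0,0.003,0],[0,0,0],[0,0,0],[0,0,0]],"roll":[0,0,0,0,0]}'
python3 -m inch '{"travel":[[0,0,0],[0,0,0],[0,0,0],[0,0,0]],"roll":[0,0,0,0]}'
```

```text
clock: 14.28
ee_pos: [0.6563, -0.1232, 0.0925]
tcp_rot: [[-0.859, -0.089, 0.504], [-0.087, 0.996, 0.029], [-0.505, -0.019, -0.863]]
wrist_force: [-2.6, 3.3, 1.7]
width: 0.236
finger_force: 20.1
clock: 14.62
ee_pos: [0.6563, -0.1232, 0.0925]
tcp_rot: [[-0.859, -0.089, 0.505], [-0.086, 0.996, 0.029], [-0.505, -0.019, -0.863]]
wrist_force: [-3.4, 5.6, 2.3]
width: 0.238
finger_force: 20.1
```

```bash
python3 -m inch '{"travel":[[-0.012,-0.001,0],[-0.012,-0.001,0],[-0.012,-0.001,0],[-0.012,-0.001,0],[-0.012,-0.001,0]],"roll":[0,0,0,0,0]}'
python3 -m inch '{"travel":[[-0.01,-0.001,0],[-0.005,0,0],[0,0,0]],"roll":[0,0,0]}'
```

```text
clock: 15.03
ee_pos: [0.5965, -0.13, 0.0925]
tcp_rot: [[-0.858, -0.088, 0.507], [-0.087, 0.996, 0.025], [-0.507, -0.023, -0.862]]
wrist_force: [4.9, -3.6, -4.4]
width: 0.236
finger_force: 20.1
clock: 15.28
ee_pos: [0.5807, -0.1318, 0.0925]
tcp_rot: [[-0.858, -0.087, 0.506], [-0.087, 0.996, 0.024], [-0.506, -0.024, -0.862]]
wrist_force: [-1.9, -5.2, -1.5]
width: 0.242
finger_force: 20.2
```

```bash
python3 -m inch '{"travel":[[-0.005,-0.0005,0],[-0.005,-0.0005,0],[-0.002,0,0],[0,0,0]],"roll":[0,0,0,0]}'
python3 -m inch '{"travel":[[-0.003,0,0],[-0.001,0,0]],"roll":[0,0]}'
python3 -m inch '{"travel":[[-0.003,0,0],[0,0,0]],"roll":[0,0]}'
```

```text
clock: 15.62
ee_pos: [0.5693, -0.1331, 0.0925]
tcp_rot: [[-0.858, -0.087, 0.506], [-0.087, 0.996, 0.023], [-0.506, -0.025, -0.862]]
wrist_force: [-2.2, -7.6, -3.0]
width: 0.239
finger_force: 20.2
clock: 15.78
ee_pos: [0.5656, -0.1335, 0.0926]
tcp_rot: [[-0.858, -0.086, 0.507], [-0.087, 0.996, 0.022], [-0.507, -0.025, -0.862]]
wrist_force: [5.0, -9.4, -7.6]
width: 0.238
finger_force: 20.1
clock: 15.95
ee_pos: [0.5634, -0.1338, 0.0928]
tcp_rot: [[-0.857, -0.085, 0.509], [-0.086, 0.996, 0.021], [-0.509, -0.026, -0.861]]
wrist_force: [9.1, -9.0, -9.9]
width: 0.24
finger_force: 19.9
```

```bash
python3 -m inch '{"travel":[[-0.002,0.001,0],[-0.001,0.001,0],[0,0,0]],"roll":[0,0,0]}'
python3 -m inch '{"travel":[[-0.003,0,0],[0,0,0]],"roll":[0,0]}'
```

```text
clock: 16.2
ee_pos: [0.5616, -0.1339, 0.0936]
tcp_rot: [[-0.855, -0.083, 0.512], [-0.087, 0.996, 0.016], [-0.511, -0.031, -0.859]]
wrist_force: [16.3, -16.8, -16.9]
width: 0.24
finger_force: 19.8
clock: 16.37
ee_pos: [0.5591, -0.1341, 0.0942]
tcp_rot: [[-0.854, -0.082, 0.513], [-0.087, 0.996, 0.015], [-0.512, -0.031, -0.858]]
wrist_force: [18.0, -16.8, -15.1]
width: 0.236
finger_force: 19.8
```

```bash
python3 -m inch '{"travel":[[0.003,0,0],[0,0,0],[0,0,0],[0,0,0],[0,0,0]],"roll":[0,0,0,0,0]}' -1 20
python3 -m inch '{"travel":[[0,0,0],[-0.01,0,0.035],[-0.01,0,0.035],[-0.02,0,0.035],[-0.02,0,0.035]],"roll":[0,0,0,0,0]}'
python3 -m inch '{"travel":[[-0.02,0.03,0.01],[-0.02,0.03,0.01],[-0.02,0.03,0.01],[-0.02,0.03,0.01],[0,0,0]],"roll":[-3,-3,-3,-3,-1]}'
python3 - <<'E'
from h import *
for n in("top","scene"):
    c=capture(n);
    im=c["image"][210:340,340:500] if n=="top" else c["image"][150:260,300:450]
    cv2.imwrite(f"pics/{n}5.png",cv2.resize(im,None,fx=3,fy=3,interpolation=cv2.INTER_CUBIC))
a=cv2.imread("pics/top5.png");b=cv2.imread("pics/scene5.png");w=np.zeros((390,800+130,3),np.uint8)
w[:390,:480]=a[:390];w[:330,480:930]=b;cv2.imwrite("pics/both5.png",cv2.resize(w,(798,335)))
print(np.round(get_obs()["joints"],2))
E
```

```text
clock: 16.78
ee_pos: [0.5596, -0.1289, 0.0928]
tcp_rot: [[-0.858, -0.088, 0.506], [-0.087, 0.996, 0.027], [-0.506, -0.021, -0.862]]
wrist_force: [0.3, 0.5, 0.8]
width: 0.534
finger_force: 0.0
clock: 17.2
ee_pos: [0.4988, -0.1285, 0.234]
tcp_rot: [[-0.858, -0.089, 0.505], [-0.087, 0.996, 0.028], [-0.506, -0.02, -0.863]]
wrist_force: [0.5, -1.0, 1.0]
width: 0.887
finger_force: 0.0
clock: 17.62
ee_pos: [0.4197, -0.0056, 0.2761]
tcp_rot: [[-0.853, 0.129, 0.506], [0.101, 0.991, -0.082], [-0.512, -0.019, -0.859]]
wrist_force: [0.2, -0.3, 0.4]
width: 1.004
finger_force: 0.0
[-0.14 -0.86  2.36 -0.02  1.1  -1.58]
```

View pics/both5.png

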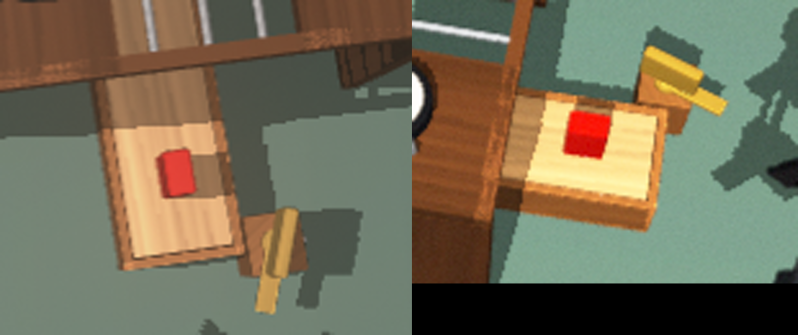

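Run:
```python
from h import *
for n,box in(("top",(430,280,475,340)),("scene",(380,155,430,205))):
    c=capture(n);im=c["image"];x0,y0,x1,y1=box
    hsv=cv2.cvtColor(im,cv2.COLOR_BGR2HSV)[y0:y1,x0:x1].astype(int)
    H,S,V=hsv[...,0],hsv[...,1],hsv[...,2]
    m=(H>=17)&(H<=27)&(S>120)
    print(n,m.sum())
    for thr in(120,190,220):
        ys,xs=np.nonzero(m&(V>thr))
        if len(xs)>5:
            pts=np.stack([xs+x0,ys+y0],1).astype(np.float32);r=cv2.minAreaRect(pts);print(thr,len(xs),pts.mean(0),r)
    for y in range(0,y1-y0,2): print(''.join(('%3d'%(V[y,x]//10) if m[y,x] else '  .') for x in range(0,x1-x0)))
```

```text
top 372
120 369 [446.97562 309.6721 ] ((446.3909912109375, 310.4513854980469), (11.585688591003418, 40.95541000366211), 10.007980346679688)
190 210 [446.6619 312.8381] ((445.8479919433594, 310.8360290527344), (10.375356674194336, 39.980899810791016), 10.304845809936523)
  .  .  .  .  .  .  .  .  .  .  .  .  .  .  .  .  .  .  .  .  .  .  .  .  .  .  .  .  .  .  .  .  .  .  .  .  .  .  .  .  .  .  .  .  .
  .  .  .  .  .  .  .  .  .  .  .  .  .  .  .  .  .  .  .  .  .  .  .  .  .  .  .  .  .  .  .  .  .  .  .  .  .  .  .  .  .  .  .  .  .
  .  .  .  .  .  .  .  .  .  .  .  .  .  .  .  .  .  .  .  .  .  .  .  .  .  .  .  .  .  .  .  .  .  .  .  .  .  .  .  .  .  .  .  .  .
  .  .  .  .  .  .  .  .  .  .  .  .  .  .  .  .  .  .  .  .  .  .  .  .  .  .  .  .  .  .  .  .  .  .  .  .  .  .  .  .  .  .  .  .  .
  .  .  .  .  .  .  .  .  .  .  .  .  .  .  .  .  .  .  .  .  .  .  .  .  .  .  .  .  .  .  .  .  .  .  .  .  .  .  .  .  .  .  .  .  .
  .  .  .  .  .  .  .  .  .  .  .  .  .  .  .  .  .  .  .  .  .  .  .  .  .  .  .  .  .  .  .  .  .  .  .  .  .  .  .  .  .  .  .  .  .
  .  .  .  . 
[... 6721 characters left out ...]
  .  .  .  .  .  .  .  .  .  .  .  .  .  .  .  .  .  .  .  .  .  .  .  .  .  .  .  .  .  .  .  .
  .  .  .  .  .  .  .  .  .  .  .  .  .  .  .  .  .  .  .  .  .  .  .  .  .  .  .  .  .  .  .  .  .  .  .  .  .  .  .  .  .  .  .  .  .  .  .  .  .  .
  .  .  .  .  .  .  .  .  .  .  .  .  .  . 24  .  .  .  .  .  .  .  .  .  .  .  .  .  .  .  .  .  .  .  .  .  .  .  .  .  .  .  .  .  .  .  .  .  .  .
  .  .  .  .  .  .  .  .  .  .  .  .  . 24  .  .  .  .  .  .  .  .  .  .  .  .  .  .  .  .  .  .  .  .  .  .  .  .  .  .  .  .  .  .  .  .  .  .  .  .
  .  .  .  .  .  .  .  .  .  .  .  .  .  .  .  .  .  .  .  .  .  .  .  .  .  .  .  .  .  .  .  .  .  .  .  .  .  .  .  .  .  .  .  .  .  .  .  .  .  .
```

Run:
```python
from h import *
a=capture("top");b=capture("scene")
for c,uvs in((a,[(450.6,304.3),(452.5,291.5),(448.6,317)]),(b,[(401.3,174.2),(390.7,170.3),(412,178)])):
    print([onz(c,uv,.107)[:2].round(4).tolist() for uv in uvs])
o=get_obs();print(np.round(o["ee_pos"],4),np.degrees(np.arctan2(-o["tcp_rot"][0][1],o["tcp_rot"][1][1])))
```

```text
[[0.5024, -0.2165], [0.5281, -0.2219], [0.477, -0.2109]]
[[0.5043, -0.2149], [0.5298, -0.2179], [0.4788, -0.2123]]
[ 0.4207 -0.0113  0.2714] -7.847664183638179
```

```bash
python3 -m inch '{"travel":[[0.004,-0.035,-0.01],[0.004,-0.035,-0.01],[0.004,-0.035,-0.01],[0.004,-0.035,-0.01],[0.004,-0.035,-0.01]],"roll":[-1.5,0,0,0,0]}'
python3 -m inch '{"travel":[[0.002,-0.02,-0.022],[0,0,0],[0.016,-0.003,-0.028],[0.016,-0.003,-0.028],[0,0,0]],"roll":[0,0,0,0,0]}'
python3 - <<'E'
from h import *
o=get_obs();p=np.array(o["ee_pos"]);R=np.array(o["tcp_rot"]);print("to go",(np.array([.5035,-.2158,.097])+.011*R[:,2]-p).round(4),np.degrees(np.arctan2(-R[0,1],R[1,1])),np.round(o["joints"],2))
E
```

```text
clock: 18.33
ee_pos: [0.44, -0.1889, 0.2212]
tcp_rot: [[-0.853, 0.165, 0.496], [0.132, 0.986, -0.1], [-0.505, -0.02, -0.863]]
wrist_force: [0.3, 0.4, -0.3]
width: 1.003
finger_force: 0.0
clock: 18.75
ee_pos: [0.4724, -0.2106, 0.1364]
tcp_rot: [[-0.858, 0.163, 0.487], [0.134, 0.987, -0.093], [-0.495, -0.014, -0.868]]
wrist_force: [-0.8, 2.1, -0.3]
width: 1.0
finger_force: 0.0
to go [ 0.0365 -0.0062 -0.0489] -9.354905655858003 [-0.65 -0.41  2.34  0.32  0.77 -2.24]
```

```bash
python3 -m inch '{"travel":[[0.018,-0.003,-0.025],[0.018,-0.003,-0.024],[0,0,0],[0,0,0]],"roll":[0,0,0,0]}'
python3 -m inch '{"travel":[[0,0,0],[0,0,0],[0,0,0],[0,0,0],[0,0,0]],"roll":[0,0,0,0,0]}' 1 15
python3 -m inch '{"travel":[[0,0,0],[0,0,0],[0,0,0],[0,0,0],[0,0,0]],"roll":[0,0,0,0,0]}'
```

```text
clock: 19.08
ee_pos: [0.5099, -0.2172, 0.0936]
tcp_rot: [[-0.855, 0.161, 0.493], [0.13, 0.987, -0.097], [-0.502, -0.018, -0.865]]
wrist_force: [-0.1, -0.2, 0.4]
width: 1.0
finger_force: 0.0
clock: 19.5
ee_pos: [0.511, -0.2178, 0.0968]
tcp_rot: [[-0.852, 0.161, 0.498], [0.128, 0.987, -0.1], [-0.508, -0.022, -0.861]]
wrist_force: [-0.6, -0.5, 0.2]
width: 0.708
finger_force: 0.0
clock: 19.92
ee_pos: [0.5107, -0.2174, 0.0952]
tcp_rot: [[-0.853, 0.161, 0.496], [0.129, 0.987, -0.099], [-0.506, -0.021, -0.862]]
wrist_force: [-0.0, -0.5, 0.2]
width: 0.356
finger_force: 0.0
```

```bash
python3 -m inch '{"travel":[[-0.001,0.0005,-0.008],[0,0,0]],"roll":[0,0]}' 
python3 -m inch '{"travel":[[0,0,0],[0,0,0],[0,0,0],[0,0,0],[0,0,0]],"roll":[0,0,0,0,0]}'
```

```text
clock: 20.08
ee_pos: [0.5088, -0.2163, 0.0854]
tcp_rot: [[-0.854, 0.161, 0.494], [0.129, 0.987, -0.098], [-0.504, -0.019, -0.864]]
wrist_force: [-0.7, 0.8, -0.8]
width: 0.218
finger_force: 0.0
clock: 20.5
ee_pos: [0.5091, -0.2166, 0.0862]
tcp_rot: [[-0.854, 0.161, 0.495], [0.129, 0.987, -0.098], [-0.504, -0.02, -0.863]]
wrist_force: [2.5, -3.1, -8.4]
width: 0.125
finger_force: 14.9
```

```bash
python3 -m inch '{"travel":[[-0.0001,-0.0007,0],[-0.0002,-0.0006,0],[-0.0003,-0.0006,0],[-0.0004,-0.0006,0],[-0.0005,-0.0005,0]],"roll":[-7,-7,-7,-7,-7]}' - 25
python3 -c "
from h import *
o=get_obs();print({k:np.round(o[k],3).tolist() for k in('joints','ft_torque')})"
```

```text
clock: 20.92
ee_pos: [0.5083, -0.2184, 0.0862]
tcp_rot: [[-0.725, 0.557, 0.405], [0.475, 0.83, -0.291], [-0.498, -0.018, -0.867]]
wrist_force: [7.8, -2.3, -10.5]
width: 0.127
finger_force: 25.0
{'joints': [-0.461, -0.235, 2.305, -0.151, 0.561, -1.339], 'ft_torque': [0.794, -0.798, 0.416]}
```

```bash
python3 -m inch '{"travel":[[-0.0005,-0.0005,0],[-0.0005,-0.0004,0],[-0.0006,-0.0003,0],[-0.0006,-0.0003,0],[-0.0006,-0.0002,0]],"roll":[-5,-5,-5,-5,-5]}'
python3 -m inch '{"travel":[[-0.0006,-0.0001,0],[-0.0006,0,0],[-0.0006,0,0],[0,0,0]],"roll":[-5,-5,-5,0]}'
python3 -c "
from h import *
o=get_obs();R=o['tcp_rot'];print({k:np.round(o[k],3).tolist() for k in('joints','ft_torque')},np.degrees(np.arctan2(-R[0][1],R[1][1])))"
```

```text
clock: 21.33
ee_pos: [0.5069, -0.2198, 0.0862]
tcp_rot: [[-0.456, 0.855, 0.248], [0.737, 0.519, -0.433], [-0.498, -0.015, -0.867]]
wrist_force: [11.1, -4.2, -14.0]
width: 0.123
finger_force: 25.0
clock: 21.67
ee_pos: [0.5058, -0.2202, 0.0862]
tcp_rot: [[-0.252, 0.959, 0.127], [0.83, 0.282, -0.48], [-0.497, -0.015, -0.868]]
wrist_force: [7.5, -5.1, -8.5]
width: 0.124
finger_force: 25.0
{'joints': [-0.289, -0.082, 2.173, -0.597, 0.856, -0.225], 'ft_torque': [0.15, -1.438, 0.478]} -73.60308617028977
```

```bash
python3 -m inch '{"travel":[[-0.0005,0,0],[-0.0005,0,0],[0,0,0]],"roll":[-5,-5,0]}'
python3 -c "
from h import *
o=get_obs();R=o['tcp_rot'];print({k:np.round(o[k],3).tolist() for k in('joints','ft_torque')},np.degrees(np.arctan2(-R[0][1],R[1][1])))"
```

```text
clock: 21.92
ee_pos: [0.5051, -0.2203, 0.0862]
tcp_rot: [[-0.104, 0.994, 0.043], [0.862, 0.112, -0.494], [-0.496, -0.015, -0.868]]
wrist_force: [6.6, -3.4, -7.7]
width: 0.124
finger_force: 25.0
{'joints': [-0.268, -0.031, 2.123, -0.609, 0.949, -0.047], 'ft_torque': [0.251, -1.566, 0.674]} -83.57083403843876
```

```bash
python3 -m inch '{"travel":[[0,0,0],[0,0,0],[0,0,0],[0,0,0],[0,0,0]],"roll":[0,0,0,0,0]}' 0
python3 -m inch '{"travel":[[0,0,0.015],[0,0,0.03],[0,0,0.03],[-0.01,0.01,0.03],[-0.02,0.02,0.02]],"roll":[0,0,0,0,0]}'
python3 -m inch '{"travel":[[-0.02,0.03,0.01],[-0.02,0.03,0.01],[-0.02,0.03,0.01],[-0.02,0.03,0.01],[0,0,0]],"roll":[0,0,0,0,0]}'
python3 -m inch '{"travel":[[-0.01,0.03,0.01],[0,0.03,0.01],[0,0.03,0],[0,0,0],[0,0,0]],"roll":[0,0,0,0,0]}'
python3 - <<'E'
from h import *
a=capture("top")["image"][210:340,340:500];b=capture("scene")["image"][150:280,290:450]
cv2.imwrite("pics/fin.png",cv2.resize(np.hstack([a,b]),None,fx=2.5,fy=2.5,interpolation=cv2.INTER_CUBIC))
E
```

```text
clock: 22.33
ee_pos: [0.5018, -0.2205, 0.086]
tcp_rot: [[-0.107, 0.994, 0.038], [0.862, 0.111, -0.495], [-0.496, -0.02, -0.868]]
wrist_force: [-0.8, -0.3, 0.3]
width: 0.418
finger_force: 0.0
clock: 22.75
ee_pos: [0.4735, -0.1916, 0.2161]
tcp_rot: [[-0.103, 0.994, 0.042], [0.861, 0.11, -0.496], [-0.498, -0.015, -0.867]]
wrist_force: [0.5, 0.9, 0.7]
width: 0.5
finger_force: 0.0
clock: 23.17
ee_pos: [0.3909, -0.067, 0.2541]
tcp_rot: [[-0.109, 0.993, 0.044], [0.862, 0.116, -0.493], [-0.495, -0.015, -0.869]]
wrist_force: [0.1, -0.3, 0.4]
width: 0.504
finger_force: 0.0
clock: 23.58
ee_pos: [0.3821, 0.0203, 0.2715]
tcp_rot: [[-0.109, 0.993, 0.039], [0.862, 0.114, -0.495], [-0.496, -0.02, -0.868]]
wrist_force: [0.2, -0.4, 0.3]
width: 0.496
finger_force: 0.0
```

View pics/fin.png

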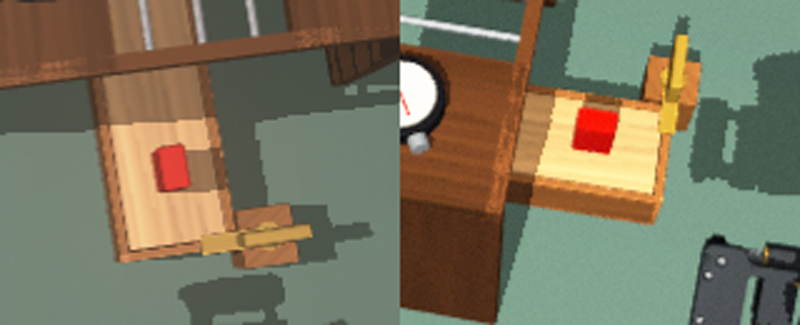

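The lid is home, with its near edge against the end wall. The catch tongue lies square across the near end (left panel about (205–310, 235)), and the robot is clear.

```bash
python3 -c "
from rig import job_done;print(job_done())"
```

```text
the job is handed in; nothing more can be done
None
```

The lid is home against its stop, the catch lies square across it past its click, the robot is clear, and the job was handed in at about 24 s; the hand-in returned no verdict.

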